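# Take the screen off the bench grader for cleaning

### The job

Take the clogged screen off the bench grader so that it can be cleaned: it comes up off its two rails by the bar handle, with a pull past the sprung roller catches. Set it down gently inside the empty rectangular steel tray beside the grader, flat and with its handle up, and let go of it there. Leave everything else on the bench where it is.

Things in the scene. Friction and masses are not known exactly. Their poses are not given: they have to be found in the camera images.
- grader: small bench grader, fixed: grey-green base 280 x 190 mm, 82 mm high; above it, on rubber mounts, an open steel deck pan with two rails along its x axis. Its highest parts are the two catch housings, 178 mm above the bench, reaching 116 mm either side of its middle. Discharge lip at the front, -x. Origin: centre of its underside, on the bench. x along the rails, z up
- deck (a point): the middle of the grader's deck at the height of its rails, 150 mm above the bench. The rails run along x at y = +65 and -65 mm and the screen's underside rests on them. Low upstands and end stops, 10 mm high, guide the screen with about 3 mm of play all round. Axes as the grader's
- catch_left (a joint): travel of the left sprung catch (the right one is its mirror image): a white roller, 14 mm across, midway along the rail beside the screen, pressing over a bead on the screen's side. In m: 0 = fully in, about 0.003 as the bead passes. Pulling the screen up, both catches together resist with about 10 N at once, fading to nothing 8 mm up; past that they push it up, and it is free at 17 mm
- screen: the screen on the grader: steel frame 200 (x) x 140 (y) x 22 mm high, floored with parallel steel rods, a few green pods stuck in it; about 0.45 kg (0.3 to 0.65). A rounded bead 60 mm long stands 5 mm out from the middle of each long side: 150 mm wide there. With the catches it takes 13 to 18 N to lift. Origin: centre of its underside; x along its length, z up
- screen_handle (a point): the middle of the bar handle over the screen's centre, 48 mm above the screen's underside: a dark round steel bar 12 mm thick along the screen's x axis, 84 mm long between its two uprights, with 31 mm free below it down to the rods. Axes as the screen's
- tray: empty rectangular steel tray, loose on the bench, 0.9 kg: 290 (x) x 220 (y) mm outside, 28 mm high, walls and floor 3 mm thick (inside 284 x 214 mm), rim bead to 32 mm. It stands to the left or the right of the grader. Origin: centre of its underside; x along its length, z up
- basin: bystander: round steel basin with some green pods and a scoop in it, 256 mm across the rim, 60 mm high, on the side of the grader where the tray is not. Origin: centre of its underside
- brush: bystander: hand brush 190 mm long, 20 mm high, lying beyond the grader to the right. Origin near its middle, on the bench
- jar: bystander: closed jar of pods, 72 mm across, 105 mm high, beyond the grader to the left. Origin: centre of its underside
- scoop: bystander: small aluminium scoop, 150 mm long, lying in the basin. Origin: about its middle, on its underside
- stapler: bystander: steel stapler 150 mm long, 45 mm high, just beyond the grader. Origin: centre of its underside
- weight: bystander: steel check weight, 38 mm across, 55 mm high, beyond the grader, to the left of the jar. Origin: centre of its underside

How it is judged:
On the way:
1. the screen has been pulled past the catches and is clear above the rails, held in the gripper (z of screen in the frame of grader above 0.185 m and contact force between the fingers and screen above 0.5 N), for 0.2 s.
At the end, for the whole second after the job is handed in: the screen lies at rest on the tray's floor (underside less than 8 mm above the tray's underside), inside its walls, flat (within 0.06 rad) with its handle up, and released (x of screen in the frame of tray between -0.045 and 0.045 m and y of screen in the frame of tray between -0.04 and 0.04 m and z of screen in the frame of tray below 0.008 m and angle between screen's own z axis and vertical below 0.06 rad and linear speed of screen below 0.02 m/s); the robot touches nothing.
It fails at once if the screen is dropped or thrown (it moves faster than 0.6 m/s, a fall of about 18 mm, while out of the fingers) (contact force between the fingers and screen below 0.1 N and linear speed of screen above 0.6 m/s).
It fails at once if the tray is shoved more than 50 mm (distance of tray from where it was at the start of the episode above 0.05 m).
It fails at once if a bystander is moved more than 30 mm (distance of any of basin, brush, jar, scoop, stapler, weight from where it was at the start of the episode above 0.03 m).
It also fails if it takes over 42 s, if anything falls off the work surface, if the arm or the gripper's body presses on something with over 40 N, if the wrist force passes 120 N, or if a joint passes its speed limit or range.

### The arm

A 7-joint arm with a two-finger parallel gripper is mounted at the origin on the work surface. World frame = base frame: x ahead of the robot, y to its left, z up, the work surface at z = 0. Lengths are in m, angles in rad, forces in N, time in s.
With the tool pointing down it reaches from about 0.35 to 0.9 m from the base axis. Payload 8.1 kg.
Tool frame: the origin (TCP) lies on the mounting face of the last link; the fingertips stand 173 mm ahead of it and the grasp point (between the pads) lies 155 mm ahead of it; z points along the fingers, y is the line along which they close (so a half turn about z gives the same grasp; the last joint's range is limited). The gripper opens to 85 mm and grips with 20 to 120 N. Pads are 22 mm wide; open, the fingers measure 114 mm over their backs; the gripper's body (76 mm by 85 mm) begins 54 mm behind the grasp point. The pads swing forward as they close: fully open they stand 13 mm farther back than shut.
Start: joints at [1.036, 0.434, 0.025, 1.573, -0.012, 1.134, -0.075], TCP at [0.262, -0.568, 0.405] pointing down, gripper open.
Joint ranges: [-2.62, 2.62], [-0.44, 2.09], [-1.27, 1.32], [0.08, 2.57], [-1.32, 4.46], [0.12, 2], [-2.74, 2.74]. Speed limits (rad/s): [2.22, 2.22, 3.01, 3.01, 3.14, 3.14, 3.14].

### API

Orientations are given as a unit quaternion [w, x, y, z].
In Python, from station import status, eyes, finish_job gives the robot as it stands.
- The arm moves only by the tool apply_moves, never from a script. Its argument "increments" is a list of rows, each a list of 6 numbers: the shift along the tool's x, y, z in mm, then the turn, a rotation vector about the tool's x, y, z in rad. In form: [[tx, ty, tz, rx, ry, rz], ...]. A call has 1 to 12 rows; each row shifts and turns the commanded pose from where the row before left it, along the tool's axes as they then stand; what a row does not reach is not made up. A row lasts 1/10 s, in which the tool goes at most 50 mm and 8.59 degrees, less where a joint would pass 70% of its speed; a pose out of reach is approached as far as the arm can. A call with a gripper value outside its range is refused whole. "fingers" is the opening, from -1 (shut) to 1 (fully open), set as the call begins (left out, the last holds). The fingers move at their own pace and stop on an object; "squeeze" is the grip in N (left out, the last holds). Time passes only in rows, so rows that do not move let the fingers close. It gives the time, the measured TCP pose, the force, the opening and the grip force at its end, in the units of the state.
- status.read_state(): the state, without advancing time (a new reading comes with each control period).
- eyes.grab_frame(name): name is "scene" or "top" or "wrist"; returns the picture (480x640x3 uint8, red, green, blue); there is no depth.
- eyes.camera_params(name): a dict with "camera_matrix" (3x3 intrinsics, pixels), "k1" (the pictures are not rectified: a ray, as slopes to the right and down, at radius r is drawn at 1 + k1 r^2 times it, then the intrinsics apply), "extrinsics" (4x4, takes a point from camera to world coordinates). Camera axes: x right, y down, z forward; pixel columns grow to the right and rows downward; lengths in m; the calibration is good to about 2 mm. A picture is of the moment at which its call begins: read the wrist's pose just before it. camera_params takes no time and is no camera call; for the wrist camera it gives the pose at the moment of the call.
- finish_job(): hands the job in; it is judged then, once.
Trained networks look in the newest picture that a camera, given by its name, has taken for a name from the list of things; names that differ only in an ending like _2 or _b are one class to them, and where a whole thing is asked for, a point or a joint stands for the part that bears it (a point fixed in the world has none). Each returns a list of dicts, best first, with "p" (0 to 1); they miss things now and then, are a little off and sometimes report something else, mostly with a low value. They report only what shows in the picture. A call takes as long as a camera call.
- eyes.trace(query, camera): "pixels" (480x640 bool, what is visible of it) and "pixel" ([column, row] in pixels, amid what is visible of it).
The state is a dict: "t": time; "qpos": joint angles; "qd": joint speeds; "joint_efforts": joint torques, N m; "ee_pos": TCP position; "tool_rot": TCP orientation; "contact_force": force on the tool from outside, world axes, zero at the start; "ft_torque": the same for the moment, N m; "opening": finger opening in m; "grip_force": force on a finger pad.
Only numpy, scipy, OpenCV 4.12 (cv2) and the standard library are available. Lean on these libraries where they do the work, as an engineer would, in place of code of your own. Each camera call takes 0.05 s, during which the arm holds its last target. There are 200 camera calls.

## Working session

There is one attempt and no reset: what is moved stays moved. The work goes in short steps, Python scripts to look and compute and a tool call to move; the robot and the scene stay as the last step left them, time stands still between calls to the robot, and variables do not carry over. Pictures are saved under pics/ and viewed, at most 10 in all, crops included, and the job is handed in when it is done.

Besides the shell and the picture viewer there is one more tool, called after "Request:" as name([rows], argument=value, ...), one row to a line, values as JSON. apply_moves: Moves the arm, as the interface text tells. Its arguments: {"type":"object","properties":{"increments":{"type":"array","items":{"type":"array","items":{"type":"number"}}},"fingers":{"type":"number"},"squeeze":{"type":"number"}},"required":["increments"]}

```bash
mkdir -p pics; ls
cat > h.py <<'E'
import numpy as np, cv2
from station import status, eyes, finish_job
from scipy.spatial.transform import Rotation as R
def ray(c,px):
    K=np.array(c["camera_matrix"]);k=c["k1"];T=np.array(c["extrinsics"])
    px=np.atleast_2d(np.array(px,float))
    u=cv2.undistortPoints(px[:,None],K,np.array([k,0,0,0.]))[:,0]
    d=np.c_[u,np.ones(len(u))]@T[:3,:3].T
    return T[:3,3],d
def at_z(c,px,z):
    o,d=ray(c,px); return o+d*((z-o[2])/d[:,2])[:,None]
def proj(c,P):
    T=np.linalg.inv(np.array(c["extrinsics"]));P=np.atleast_2d(P)
    p=P@T[:3,:3].T+T[:3,3];u=p[:,:2]/p[:,2:]
    u=u*(1+c["k1"]*(u**2).sum(1))[:,None];K=np.array(c["camera_matrix"])
    return u@K[:2,:2].T+K[:2,2]
def save(n,im): cv2.imwrite("pics/"+n,im[:,:,::-1])
E
python3 - <<'E'
from h import *
s=status.read_state();print(s["ee_pos"],s["tool_rot"],s["opening"])
im=eyes.grab_frame("top");save("top0.png",im);c=eyes.camera_params("top");print(c)
Z={"screen":.172,"screen_handle":.204,"tray":.03,"grader":.1,"basin":.06}
for n,z in Z.items():
    for r in eyes.trace(n,"top")[:2]:
        m=r["pixels"].astype(np.uint8);b=cv2.minAreaRect(cv2.findNonZero(m)) 
        box=at_z(c,cv2.boxPoints(b),z);print(n,round(r["p"],2),r["pixel"],at_z(c,r["pixel"],z).round(3)[0],m.sum(),np.array(b[0]).round(),"ctr",at_z(c,b[0],z)[0].round(3),"box",box[:,:2].round(3).tolist())
E
```

```text
pics
[ 0.26142164 -0.56744562  0.40392022] [-7.57389821e-04  9.76793089e-01  2.14183636e-01 -2.40548858e-04] 0.08529850046902587
{'camera_matrix': array([[568.28359513,   0.        , 319.68553955],
       [  0.        , 568.28359513, 231.95322384],
       [  0.        ,   0.        ,   1.        ]]), 'k1': 0.03858098031684918, 'extrinsics': array([[-1.32677037e-02, -9.84232758e-01,  1.76379837e-01,
         3.90527940e-01],
       [-9.99911196e-01,  1.28387577e-02, -3.57296819e-03,
         8.37465132e-03],
       [ 1.25213435e-03, -1.76411578e-01, -9.84315695e-01,
         1.42786306e+00],
       [ 0.00000000e+00,  0.00000000e+00,  0.00000000e+00,
         1.00000000e+00]])}
screen 0.96 [306.4, 288.3] [0.49  0.035 0.172] 2913 [307. 288.] ctr [0.491 0.034 0.172] box [[0.413, 0.13], [0.609, 0.082], [0.571, -0.064], [0.377, -0.012]]
screen_handle 0.95 [307.8, 281.0] [0.503 0.031 0.204] 2793 [307. 288.] ctr [0.488 0.033 0.204] box [[0.412, 0.127], [0.604, 0.079], [0.566, -0.063], [0.376, -0.011]]
tray 0.84 [165.1, 314.6] [0.442 0.381 0.03 ] 11760 [166. 315.] ctr [0.441 0.379 0.03 ] box [[0.565, 0.536], [0.619, 0.304], [0.321, 0.225], [0.272, 0.449]]
grader 0.92 [306.5, 297.3] [0.475 0.036 0.1  ] 8194 [304. 296.] ctr [0.478 0.042 0.1  ] box [[0.364, 0.197], [0.661, 0.125], [0.596, -0.119], [0.304, -0.038]]
grader 0.35 [166.8, 316.6] [0.435 0.358 0.1  ] 11698 [166. 315.] ctr [0.438 0.36  0.1  ] box [[0.553, 0.51], [0.607, 0.29], [0.327, 0.214], [0.279, 0.427]]
basin 0.92 [495.4, 297.4] [ 0.471 -0.414  0.06 ] 8286 [492. 294.] ctr [ 0.48  -0.406  0.06 ] box [[0.452, -0.228], [0.659, -0.377], [0.508, -0.584], [0.309, -0.433]]
basin 0.18 [479.5, 292.7] [ 0.483 -0.377  0.06 ] 762 [487. 294.] ctr [ 0.48  -0.395  0.06 ] box [[0.504, -0.32], [0.503, -0.472], [0.455, -0.469], [0.457, -0.317]]
```

View pics/top0.png

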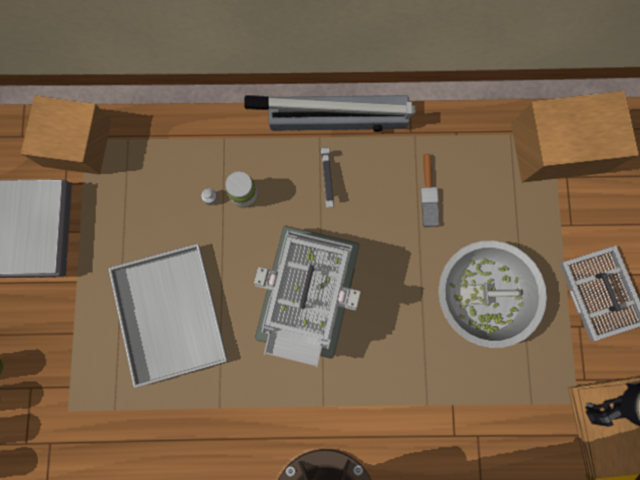

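Request:
apply_moves([
  [0,0,-5,0,0,0.068],
  [0,0,-5,0,0,0.068],
  [0,0,-5,0,0,0.068],
  [0,0,-5,0,0,0.068],
  [0,0,-5,0,0,0.068],
  [0,0,-5,0,0,0.068],
  [0,0,-5,0,0,0.068],
  [0,-10,-5,0,0,0.068],
  [0,-20,0,0,0,0.068],
  [0,-30,0,0,0,0.07],
  [0,-40,0,0,0,0],
  [0,-40,0,0,0,0],
], fingers=1)

```text
t: 1.5
ee_pos: [0.2894, -0.4295, 0.4446]
tool_rot: [0.0, 0.992, -0.125, -0.0]
contact_force: [0.6, 0.3, -0.2]
opening: 0.0851
grip_force: 0.0
```

Request:
apply_moves([
  [6,-45,0,0,0,0],
  [6,-45,0,0,0,0],
  [6,-45,0,0,0,0],
  [6,-45,0,0,0,0],
  [6,-45,0,0,0,0],
  [6,-45,0,0,0,0],
  [6,-45,0,0,0,0],
  [6,-45,0,0,0,0],
  [6,-40,0,0,0,0],
  [6,-30,0,0,0,0],
  [6,-20,0,0,0,0],
  [0,0,0,0,0,0],
])

```text
t: 2.7
ee_pos: [0.4657, -0.0082, 0.4447]
tool_rot: [-0.001, 0.992, -0.123, 0.0]
contact_force: [-0.2, -0.0, -0.3]
opening: 0.0854
grip_force: 0.0
```

```bash
cat >> h.py <<'E'
def pose():
    s=status.read_state();return s,np.array(s["ee_pos"]),R.from_quat(np.array(s["tool_rot"])[[1,2,3,0]])
def delta(g,yaw):
    "tool-frame mm & rotvec to put grasp point at g, tool x at yaw, pointing down"
    s,p,r=pose();t=np.array(g)+[0,0,.155]
    rt=R.from_euler('z',yaw)*R.from_euler('x',np.pi)
    print("t",s["t"],"tcp",p.round(4),"yaw",np.arctan2(*r.as_matrix()[[1,0],0]).round(3),"mm",((r.inv().apply(t-p))*1000).round(1),"rot",(r.inv()*rt).as_rotvec().round(3),"F",np.array(s["contact_force"]).round(1),"q",np.array(s["qpos"]).round(2),"op",s["opening"],"gf",s["grip_force"])
E
python3 - <<'E'
from h import *
delta([.49,.032,.198],-.251)
c=eyes.camera_params("wrist");im=eyes.grab_frame("wrist");save("w1.png",im)
for n in ("screen","screen_handle"):
    for r in eyes.trace(n,"wrist")[:1]:
        m=r["pixels"].astype(np.uint8);print(n,r["p"],r["pixel"],m.sum());save(n+"m.png",np.repeat(m[:,:,None]*255,3,2))
print(proj(c,[[.49,.032,.204],[.53,.022,.204],[.45,.042,.204]]))
E
```

```text
t 2.7 tcp [ 0.4657 -0.0082  0.4447] yaw -0.246 mm [ 13.7 -44.8  91.8] rot [-0.001 -0.     0.005] F [-0.2 -0.  -0.3] q [ 0.13  0.16 -0.26  1.87  0.04  1.12 -1.96] op 0.0854059942955321 gf 0.0
screen 0.79 [243.4, 182.7] 40735
screen_handle 0.91 [244.8, 182.4] 42604
[[241.20991114 229.69394265]
 [237.31820862 154.82875262]
 [244.98594051 297.55002267]]
```

View pics/w1.png

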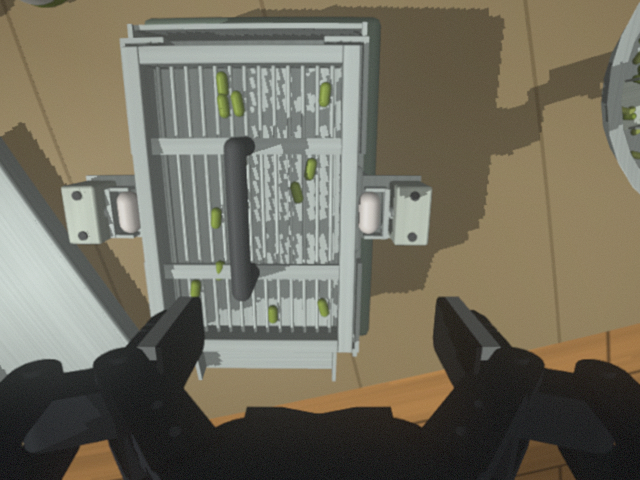

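Run:
```python
from h import *
c=eyes.camera_params("wrist")
P=at_z(c,[[237,139],[243,299]],.201);print(P.round(4),np.linalg.norm(P[0]-P[1]),np.arctan2(*(P[0]-P[1])[[1,0]]))
F=at_z(c,[[122,40],[361,43],[161,343],[357,352]],.172);print(F.round(3)) # frame/rails corners
print("catch mid",at_z(c,[[130,212],[370,213]],.172).mean(0).round(4))
m=P.mean(0); yaw=np.arctan2(*(P[0]-P[1])[[1,0]])
delta([m[0],m[1],.198],yaw)
```

```text
[[0.5367 0.016  0.201 ]
 [0.4471 0.0404 0.201 ]] 0.09285173228704174 -0.26633698499066616
[[ 0.609  0.07   0.172]
 [ 0.572 -0.063  0.172]
 [ 0.418  0.117  0.172]
 [ 0.377 -0.016  0.172]]
catch mid [0.4922 0.0279 0.172 ]
t 2.85 tcp [ 0.4646 -0.0118  0.4446] yaw -0.251 mm [ 16.6 -45.6  91.6] rot [0.001 0.    0.015] F [-0.6 -0.2 -0.2] q [ 0.14  0.16 -0.26  1.87  0.04  1.12 -1.96] op 0.08560960083800555 gf 0.0
```

Request:
apply_moves([
  [4,-12,8,0,0,0.005],
  [4,-12,8,0,0,0.005],
  [4,-12,8,0,0,0.005],
  [3,-8,8,0,0,0],
  [2,-5,8,0,0,0],
  [0,0,0,0,0,0],
  [0,0,0,0,0,0],
  [0,0,0,0,0,0],
])

```text
t: 3.65
ee_pos: [0.4937, 0.0313, 0.4051]
tool_rot: [0.0, 0.991, -0.133, 0.0]
contact_force: [-0.1, 0.5, -0.3]
opening: 0.0854
grip_force: 0.0
```

Run:
```python
from h import *
delta([.493,.0318,.198],-.266)
c=eyes.camera_params("wrist");im=eyes.grab_frame("wrist");save("w2.png",im)
import json;json.dump({k:np.array(v).tolist() for k,v in c.items()},open("c2.json","w"))
print(proj(c,[[.493,.0318,.204]]))
```

```text
t 3.65 tcp [0.4937 0.0313 0.4051] yaw -0.266 mm [-0.8 -0.3 52.1] rot [ 0. -0. -0.] F [-0.1  0.5 -0.3] q [ 0.06  0.24 -0.28  1.86  0.08  1.04 -2.09] op 0.08539530672354348 gf 0.0
[[320.67868012 280.19215983]]
```

View pics/w2.png

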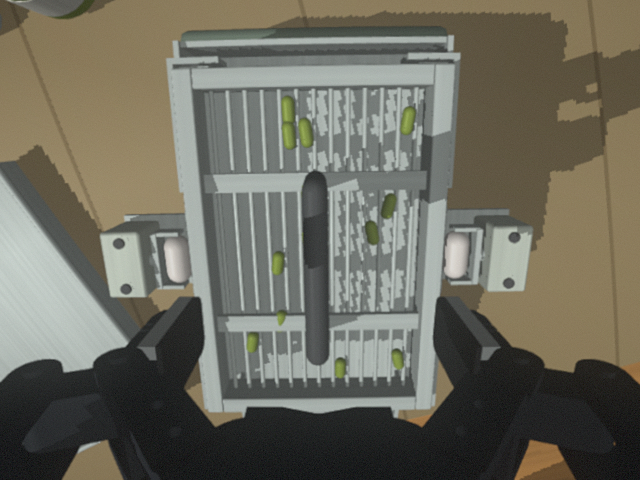

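Run:
```python
from h import *
import json;c=json.load(open("c2.json"))
P=at_z(c,[[314,173],[318,364]],.201);m=P.mean(0);print(P.round(4),m,np.linalg.norm(P[0]-P[1]))
yaw=np.arctan2(*(P[0]-P[1])[[1,0]]);print(yaw)
print("rails/catch",at_z(c,[[175,258],[457,255]],.165).round(4),at_z(c,[[175,258],[457,255]],.165).mean(0).round(4))
delta([m[0],m[1],.198],yaw)
```

```text
[[0.5418 0.0217 0.201 ]
 [0.4478 0.0454 0.201 ]] [0.49478516 0.03354379 0.201     ] 0.09702816666479246
-0.24756843290555358
rails/catch [[ 0.5129  0.1126  0.165 ]
 [ 0.4723 -0.0436  0.165 ]] [0.4926 0.0345 0.165 ]
t 3.7 tcp [0.4937 0.0314 0.4051] yaw -0.266 mm [ 0.5 -2.3 52.1] rot [ 0.    -0.001 -0.018] F [-0.2  0.4 -1.7] q [ 0.06  0.24 -0.28  1.86  0.08  1.04 -2.09] op 0.08516427376204787 gf 0.0
```

Request:
apply_moves([
  [0,-1,6,0,0,-0.013],
  [0,-1,10,0,0,0],
  [0,0,10,0,0,0],
  [0,0,10,0,0,0],
  [0,0,8,0,0,0],
  [0,0,5,0,0,0],
  [0,0,3,0,0,0],
  [0,0,0,0,0,0],
  [0,0,0,0,0,0],
])

```text
t: 4.6
ee_pos: [0.4944, 0.0339, 0.3529]
tool_rot: [-0.0, 0.992, -0.126, 0.0]
contact_force: [-1.2, -0.0, 0.3]
opening: 0.0853
grip_force: 0.0
```

Request:
apply_moves([
  [0,0,0,0,0,0],
  [0,0,0,0,0,0],
  [0,0,0,0,0,0],
  [0,0,0,0,0,0],
  [0,0,0,0,0,0],
  [0,0,0,0,0,0],
  [0,0,0,0,0,0],
  [0,0,0,0,0,0],
], fingers=-1, squeeze=80)

```text
t: 5.4
ee_pos: [0.4942, 0.0335, 0.3529]
tool_rot: [0.0, 0.992, -0.126, 0.0]
contact_force: [-2.2, -2.1, 6.2]
opening: 0.0094
grip_force: 78.1
```

Request:
apply_moves([
  [0,0,-2,0,0,0],
  [0,0,-3,0,0,0],
  [0,0,-3,0,0,0],
  [0,0,-3,0,0,0],
  [0,0,-3,0,0,0],
  [0,0,-3,0,0,0],
  [0,0,-3,0,0,0],
  [0,0,-4,0,0,0],
  [0,0,-5,0,0,0],
  [0,0,-6,0,0,0],
  [0,0,-5,0,0,0],
  [0,0,0,0,0,0],
])

```text
t: 6.6
ee_pos: [0.4945, 0.034, 0.3936]
tool_rot: [-0.0, 0.992, -0.126, 0.001]
contact_force: [-0.1, 0.2, -3.5]
opening: 0.0099
grip_force: 78.9
```

Run:
```python
from h import *
delta([.49,.03,.3],.27)
im=eyes.grab_frame("scene");save("s3.png",im)
```

```text
t 6.6 tcp [0.4945 0.034  0.3936] yaw -0.252 mm [ -3.3   4.9 -61.4] rot [-0.    -0.002 -0.522] F [-0.1  0.2 -3.5] q [ 0.06  0.26 -0.29  1.88  0.08  1.02 -2.09] op 0.009938333662678909 gf 78.88508319854736
```

View pics/s3.png

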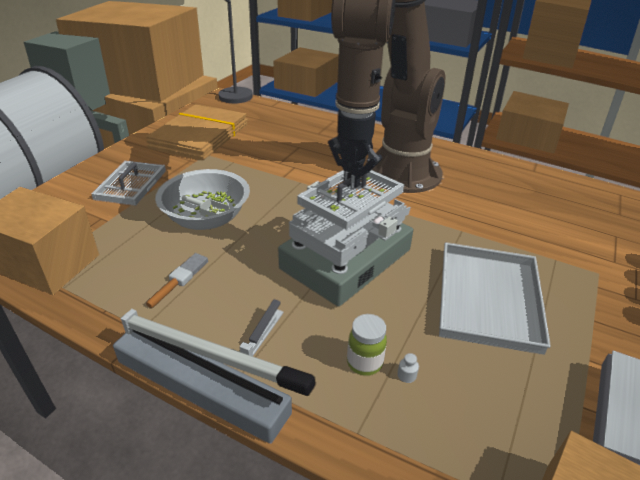

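Run:
```python
from h import *
from scipy.optimize import least_squares
eyes.grab_frame("top");c=eyes.camera_params("top")
r=eyes.trace("tray","top")[0];m=r["pixels"].astype(np.uint8)
ct=max(cv2.findContours(m,0,2)[0],key=cv2.contourArea)
hull=cv2.convexHull(ct)
P=at_z(c,[[110,268],[200,247],[226,360],[135,384]],.032)[:,:2];print("eye",P.round(3).tolist(),P.mean(0).round(4),[round(np.linalg.norm(P[i]-P[i-1]),3) for i in range(4)])
def err(v):
    q=[]
    for z in(0.001,.032):
        for sx,sy in((1,1),(1,-1),(-1,-1),(-1,1)):
            a=np.array([sx*.145,sy*.11]);C,S=np.cos(v[2]),np.sin(v[2]);q.append([v[0]+C*a[0]-S*a[1],v[1]+S*a[0]+C*a[1],z])
    h=cv2.convexHull(proj(c,q).astype(np.float32))
    return [cv2.pointPolygonTest(h,tuple(map(float,p)),True) for p in ct[:,0]]
s=least_squares(err,[.44,.38,.27],loss="soft_l1",diff_step=1e-3);print(s.x,np.abs(s.fun).mean())
delta([s.x[0],s.x[1],.28],s.x[2])
```

```text
eye [[0.558, 0.519], [0.607, 0.3], [0.333, 0.231], [0.281, 0.445]] [0.4444 0.3739] [np.float64(0.286), np.float64(0.224), np.float64(0.283), np.float64(0.22)]
[0.44410551 0.3786265  0.2622635 ] 0.56277443857407
t 6.75 tcp [0.4942 0.0338 0.3926] yaw -0.252 mm [-134.6 -321.4  -42.5] rot [ 0.     0.    -0.515] F [ 0.2  0.  -3.3] q [ 0.06  0.26 -0.29  1.88  0.08  1.02 -2.09] op 0.009500368472233156 gf 78.8844895362854
```

Request:
apply_moves([
  [0,0,-10,0,0,0],
  [0,0,-15,0,0,0],
  [0,0,-10,0,0,-0.03],
  [0,0,-5,0,0,-0.05],
  [0,0,0,0,0,-0.06],
  [0,0,0,0,0,-0.06],
  [0,0,0,0,0,-0.06],
  [0,0,0,0,0,-0.06],
  [0,0,0,0,0,-0.06],
  [0,0,0,0,0,-0.06],
  [0,0,0,0,0,-0.05],
  [0,0,0,0,0,-0.02],
])

```text
t: 7.95
ee_pos: [0.4943, 0.0338, 0.4331]
tool_rot: [0.0, 0.992, 0.129, 0.0]
contact_force: [-0.2, -0.4, -3.2]
opening: 0.0093
grip_force: 78.9
```

Request:
apply_moves([
  [1,-10,0,0,0,0],
  [2,-20,0,0,0,0],
  [4,-30,0,0,0,0],
  [4,-38,0,0,0,0],
  [5,-40,0,0,0,0],
  [5,-40,0,0,0,0],
  [5,-40,0,0,0,0],
  [4,-40,0,0,0,0],
  [4,-35,0,0,0,0],
  [3,-25,0,0,0,0],
  [2,-15,0,0,0,0],
  [0,-8,0,0,0,0],
])

```text
t: 9.15
ee_pos: [0.4444, 0.375, 0.4326]
tool_rot: [-0.0, 0.992, 0.129, -0.0]
contact_force: [-0.5, -0.3, -3.7]
opening: 0.009
grip_force: 78.8
```

Request:
apply_moves([
  [0,0,10,0,0,0],
  [0,0,20,0,0,0],
  [0,0,20,0,0,0],
  [0,0,20,0,0,0],
  [0,0,20,0,0,0],
  [0,0,15,0,0,0],
  [0,0,10,0,0,0],
  [0,0,5,0,0,0],
  [0,0,0,0,0,0],
])

```text
t: 10.05
ee_pos: [0.4453, 0.3728, 0.3122]
tool_rot: [0.0, 0.992, 0.128, -0.0]
contact_force: [-0.6, 1.0, -2.4]
opening: 0.0092
grip_force: 78.9
```

Run:
```python
from h import *
delta([.444,.376,.052],.257)
im=eyes.grab_frame("wrist");save("w4.png",im)
```

```text
t 10.05 tcp [0.4453 0.3728 0.3122] yaw 0.257 mm [ -0.4  -3.5 105.2] rot [ 0.001  0.001 -0.   ] F [-0.6  1.  -2.4] q [-0.46  0.5  -0.47  1.76  0.27  0.94 -2.35] op 0.00917712126308041 gf 78.94291520118713
```

View pics/w4.png

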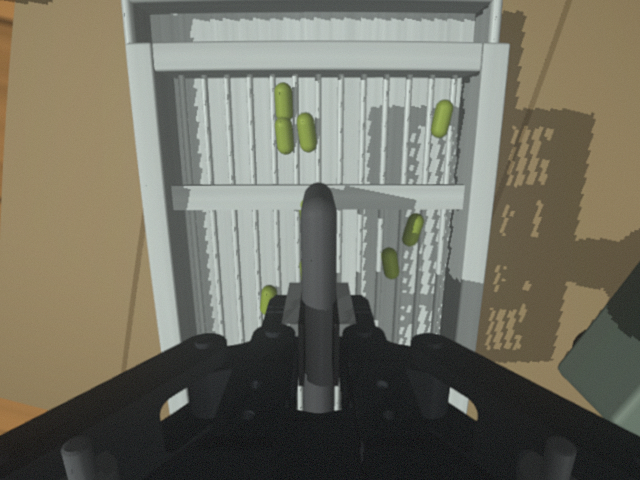

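Request:
apply_moves([
  [0,-1,8,0,0,0],
  [0,-1.5,15,0,0,0],
  [0,-1,20,0,0,0],
  [0,0,20,0,0,0],
  [0,0,14,0,0,0],
  [0,0,8,0,0,0],
  [0,0,5,0,0,0],
  [0,0,3,0,0,0],
  [0,0,2,0,0,0],
  [0,0,2,0,0,0],
  [0,0,0,0,0,0],
  [0,0,0,0,0,0],
])

```text
t: 11.3
ee_pos: [0.4443, 0.377, 0.216]
tool_rot: [-0.0, 0.992, 0.128, 0.0]
contact_force: [-1.1, -0.0, -3.5]
opening: 0.0093
grip_force: 78.9
```

Request:
apply_moves([
  [0,0,2,0,0,0],
  [0,0,2,0,0,0],
  [0,0,2,0,0,0],
  [0,0,0,0,0,0],
])

```text
t: 11.7
ee_pos: [0.4441, 0.3768, 0.2093]
tool_rot: [0.0, 0.992, 0.128, -0.0]
contact_force: [0.8, 0.1, -3.3]
opening: 0.0095
grip_force: 78.9
```

Request:
apply_moves([
  [0,0,1,0,0,0],
  [0,0,1,0,0,0],
  [0,0,1,0,0,0],
  [0,0,0,0,0,0],
  [0,0,0,0,0,0],
])

```text
t: 12.2
ee_pos: [0.4442, 0.3769, 0.2067]
tool_rot: [0.0, 0.992, 0.128, -0.0]
contact_force: [-0.6, -0.8, -3.7]
opening: 0.0095
grip_force: 78.9
```

Request:
apply_moves([
  [0,0,1,0,0,0],
  [0,0,1,0,0,0],
  [0,0,0,0,0,0],
])

```text
t: 12.5
ee_pos: [0.4441, 0.3771, 0.206]
tool_rot: [-0.0, 0.992, 0.129, 0.0]
contact_force: [-3.4, -3.5, 10.7]
opening: 0.0093
grip_force: 80.7
```

Request:
apply_moves([
  [0,0,0,0,0,0],
  [0,0,0,0,0,0],
  [0,0,0,0,0,0],
  [0,0,0,0,0,0],
  [0,0,0,0,0,0],
  [0,0,0,0,0,0],
  [0,0,0,0,0,0],
  [0,0,0,0,0,0],
], fingers=1)

```text
t: 13.3
ee_pos: [0.4442, 0.3769, 0.2047]
tool_rot: [0.0, 0.992, 0.128, -0.0]
contact_force: [-0.6, 0.7, 0.2]
opening: 0.0852
grip_force: 0.0
```

Request:
apply_moves([
  [0,0,-5,0,0,0],
  [0,0,-10,0,0,0],
  [0,0,-20,0,0,0],
  [0,0,-30,0,0,0],
  [0,0,-30,0,0,0],
  [0,0,-30,0,0,0],
  [0,0,-20,0,0,0],
  [0,0,-5,0,0,0],
  [0,0,0,0,0,0],
  [0,0,0,0,0,0],
])

```text
t: 14.3
ee_pos: [0.444, 0.3766, 0.3539]
tool_rot: [0.0, 0.992, 0.128, -0.0]
contact_force: [0.6, 0.8, 0.3]
opening: 0.0856
grip_force: 0.0
```

Run:
```python
from h import *
delta([.444,.376,.052],.257)
im=eyes.grab_frame("wrist");save("w5.png",im)
im=eyes.grab_frame("scene");save("s5.png",im)
```

```text
t 14.3 tcp [0.444  0.3766 0.3539] yaw 0.258 mm [  0.    0.4 146.9] rot [0.001 0.001 0.001] F [0.6 0.8 0.3] q [-0.45  0.46 -0.48  1.71  0.24  1.03 -2.33] op 0.08559342844664286 gf 0.0
```

View pics/w5.png

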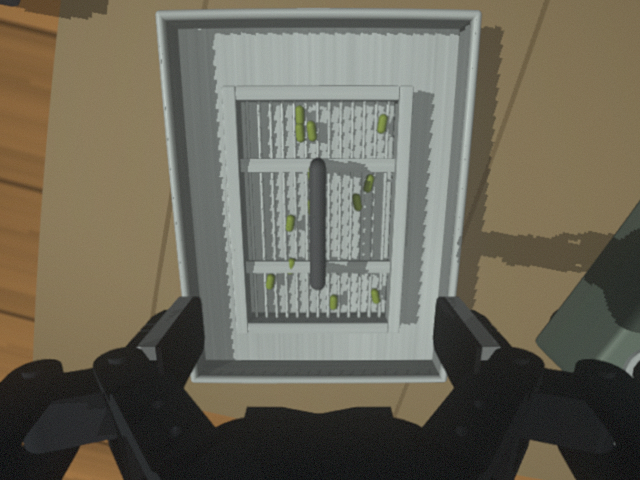

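View pics/s5.png

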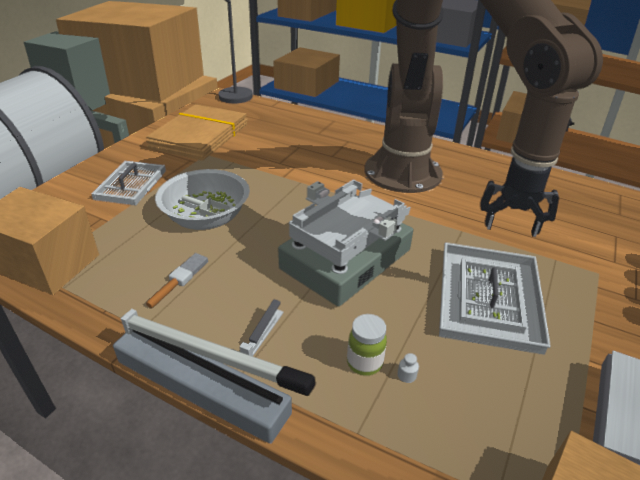

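The screen lies flat and centred in the tray, spanning (228,88) to (412,330) inside the tray rim at (158,12) to (480,382). The fingers are clear and the other things look where they were.

```bash
python3 -c "
from h import *
print(finish_job())"
```

```text
the job is handed in; nothing more can be done
None
```

The screen was pulled off the grader and set down in the tray, flat, centred and handle up; the gripper is clear of it, nothing else looked moved in the last picture, and the job is handed in at about 14 s (no verdict was returned).

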